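Chopping boards back in size order

ROBOT

A 6-joint arm with a two-finger parallel gripper is mounted at the origin on the work surface. World frame = base frame: x ahead of the robot, y to its left, z up, the work surface at z = 0. Lengths are in mm, angles in rad, forces in N, time in s.
With the tool pointing down it reaches from about 425 to 925 mm from the base axis. Payload 12.5 kg.
Tool frame: the origin (TCP) lies at the very end of the fingers, on their centre line; the grasp point (between the pads) lies 19 mm behind it (grip_point_offset is the distance from the TCP to the grasp point, in mm); z points along the fingers, y is the line along which they close (so a half turn about z gives the same grasp; the last joint's range is limited). The gripper opens to 85 mm and grips with 20 to 120 N. Pads are 22 mm wide; open, the fingers measure 114 mm over their backs; the gripper's body (76 mm by 85 mm) begins 54 mm behind the grasp point. The pads swing forward as they close: fully open they stand 13 mm farther back than shut.
Start: joints at [-1.435, 0.491, 1.559, -0, 1.092, -0.106], TCP at [149.679, -606.829, 231.327] pointing down, gripper open.
Joint ranges: [-3.1, 3.1], [-0.84, 2.19], [0.05, 2.79], [-1.13, 4.28], [0.06, 2.93], [-2.69, 2.69]. Speed limits (rad/s): [2.22, 2.22, 2.79, 3.14, 3.14, 3.14].

INTERFACE

Orientations are given as [roll, pitch, yaw] about the fixed x, y, z axes, in that order (R = Rz(yaw) Ry(pitch) Rx(roll)).
In Python, from rig import * gives the robot as it stands.
- The arm moves only by the tool carry_out, never from a script. Its argument "motion" is a list that holds one entry, the list of rows, each a list of 7 numbers: the turn, a rotation vector about the tool's x, y, z in degrees, then the shift along the tool's x, y, z in m, then the opening in per cent of the stroke, from 0 (shut) to 100 (fully open). A call has 1 to 8 rows; each row shifts and turns the commanded pose from where the row before left it, along the tool's axes as they then stand; what a row does not reach is not made up. A row lasts 1/12 s, in which the tool goes at most 41.7 mm and 7.16 degrees, less where a joint would pass 70% of its speed; a pose out of reach is approached as far as the arm can. A call with a gripper value outside its range is refused whole. The fingers move at their own pace and stop on an object; "force" is the grip in N (left out, the last holds). Time passes only in rows, so rows that do not move let the fingers close. It gives the time, the measured TCP pose, the force, the opening and the grip force at its end, in the units of the state.
- state(): the state, without advancing time (a new reading comes with each control period).
- capture(name): name is "side" or "top" or "wrist"; returns the picture (384x512x3 uint8, blue, green, red); there is no depth.
- calibration(name): a dict with "fx", "fy", "cx", "cy" (pixels), "T" (4x4, takes a point from camera to world coordinates); the wrist camera has in their place "hand_eye" (4x4, takes a point from camera to tool coordinates, whose origin is the TCP and whose axes are the flange's). Camera axes: x right, y down, z forward; pixel columns grow to the right and rows downward; lengths in mm; the calibration is good to about 2 mm. A picture is of the moment at which its call begins: read the wrist's pose just before it. calibration takes no time and is no camera call.
- sign_off(): hands the job in; it is judged then, once.
The state is a dict: "clock": time; "joint_pos": joint angles; "qvel": joint speeds; "joint_efforts": joint torques, N m; "tool_pos": TCP position; "ee_rot": TCP orientation; "force": force on the tool from outside, world axes, zero at the start; "moment": the same for the moment, N m; "opening": opening from 0.0 (shut) to 1.0 (fully open); "gripper_force": force on a finger pad.
Only numpy, scipy, OpenCV 4.12 (cv2) and the standard library are available. Lean on these libraries where they do the work, as an engineer would, in place of code of your own. Each camera call takes 0.05 s, during which the arm holds its last target. There are 200 camera calls.

TASK

Put all three chopping boards away on edge in the dark wooden rack, one in each of its three slots, in order of length: the longest in the end slot on the kettle's side, the middle one in the middle and the shortest in the other end slot. Each board must stand upright on its long edge, right down on the slot's floor and roughly centred along the slot; the steel drainer ends up empty. Do not shift or tip the kettle or the two jars.

Things in the scene. Friction and masses are not known exactly. Their poses are not given: they have to be found in the camera images.
- rack: dark wooden rack, fixed: base 150 (x) by 175 (y) by 12 mm with 3 parallel slots along x, 60 mm apart along y, open at both ends. A slot is two pairs of 8 mm round-topped dowels at x = -50 and +50 mm, tops 70 mm above the worktop, 20 mm clear between. Origin: centre of the underside. At the start slot_a is empty, boards stand in slot_b and slot_c
- slot_a (a point): rack slot at the rack's -y end (empty at the start): the point on the slot's floor at its centre, 12 mm above the worktop; x along the slot, y across it, z up
- slot_b (a point): rack slot in the middle: the point on the slot's floor at its centre, 12 mm above the worktop; x along the slot, y across it, z up
- slot_c (a point): rack slot at the rack's +y end: the point on the slot's floor at its centre, 12 mm above the worktop; x along the slot, y across it, z up
- drainer: steel drainer, fixed, with one slot of the same make: base 150 by 55 by 12 mm, four rods 8 mm thick, tops 70 mm above the worktop, 20 mm clear. Parallel to the rack, about 290 mm from it on its +y side; holds one board at the start and may serve as a spare place. Origin: centre of its underside
- drainer_slot (a point): slot of the drainer: the point on the slot's floor at its centre, 12 mm above the worktop; x along the slot, y across it, z up
- board_long: chopping board of plain light wood; the three differ in length only: this one is 200 mm long (x), 14 mm thick (y), 110 mm high (z) as it stands on its long edge; a dark hole mark near the top at its +x end. Origin: centre of the underside of the standing board. Starts in one of the occupied slots; which one changes
- board_middle: chopping board of plain light wood; the three differ in length only: this one is 170 mm long (x), 14 mm thick (y), 110 mm high (z) as it stands on its long edge; a dark hole mark near the top at its +x end. Origin: centre of the underside of the standing board. Starts in one of the occupied slots; which one changes
- board_short: chopping board of plain light wood; the three differ in length only: this one is 140 mm long (x), 14 mm thick (y), 110 mm high (z) as it stands on its long edge; a dark hole mark near the top at its +x end. Origin: centre of the underside of the standing board. Starts in one of the occupied slots; which one changes
- kettle: bystander: steel kettle, black base, lid and handle, 140 mm across, 199 mm high; handle reaches 115 mm to its +x, spout 78 mm to its -x. Stands about 260 mm from the rack's centre to its -y, or 490 mm to its +y beyond the drainer: the sign of its y in the rack's frame tells the kettle's side. Origin: centre of its underside
- tall_jar: bystander: closed clear glass jar 90 mm across and 190 mm high with a steel lid, on the side where the kettle is not (the same two places). Origin: centre of its underside
- low_jar: bystander: closed white jar 84 mm across and 120 mm high, standing between rack and drainer. Origin: centre of its underside
Mind the look-alikes: they are no part of the job. Of the things shaped like the rack, the wooden one is meant. What is shaped like the board_short but yellow is not meant.

How it is judged:
By the outcome, as a careful person would: the job done as asked, in the order asked, and still so for the second after the job is handed in, with the robot touching nothing.
It also fails if it takes over 72 s, if anything falls off the work surface, if the arm or the gripper's body presses on something with over 40 N, if the wrist force passes 120 N, or if a joint passes its speed limit or range.

## Working session

There is one attempt and no reset: what is moved stays moved. The work goes in short steps, Python scripts to look and compute and a tool call to move; the robot and the scene stay as the last step left them, time stands still between calls to the robot, and variables do not carry over. Pictures are saved under pics/ and viewed, at most 10 in all, crops included, and the job is handed in when it is done.

Besides the shell and the picture viewer there is one more tool, called after ">>>" as name(argument=value, ...) on one line, values as JSON. carry_out: Moves the arm, as the interface text tells. Its arguments: {"type":"object","properties":{"motion":{"type":"array"},"force":{"type":"number"}},"required":["motion"]}

```bash
ls; mkdir -p pics; python3 - <<'E'
from rig import *
import cv2,numpy as np
for n in("top","side"):
    im=capture(n);cv2.imwrite(f"pics/{n}0.png",im)
    c=calibration(n);print(n,c["fx"],c["fy"],c["cx"],c["cy"],np.round(c["T"],3).tolist())
print(calibration("wrist"));print(state())
E
```

```text
pics
top 414.37017626343675 414.37017626343675 258.2238795589804 190.71061313464605 [[0.02, -0.998, 0.068, 453.22], [-1.0, -0.02, -0.003, -19.962], [0.005, -0.068, -0.998, 1216.865], [0.0, 0.0, 0.0, 1.0]]
side 380.40252002850747 380.40252002850747 254.05752704559964 197.37026558023874 [[-0.733, -0.377, 0.567, -76.258], [-0.68, 0.43, -0.594, 610.686], [-0.02, -0.82, -0.571, 654.832], [0.0, 0.0, 0.0, 1.0]]
{'fx': 265.96959003360683, 'fy': 265.96959003360683, 'cx': 256.05345524650284, 'cy': 191.46356858666988, 'hand_eye': array([[-6.77504254e-04, -9.66214425e-01, -2.57738676e-01,
         6.58190734e+01],
       [ 9.99999727e-01, -7.30345209e-04,  1.09281260e-04,
        -1.59694140e-01],
       [-2.93827337e-04, -2.57738531e-01,  9.66214657e-01,
        -1.43415004e+02],
       [ 0.00000000e+00,  0.00000000e+00,  0.00000000e+00,
         1.00000000e+00]])}
{'clock': 0.1, 'joint_pos': array([-1.43462606e+00,  4.91476102e-01,  1.55939382e+00,  2.58617753e-05,
        1.09171570e+00, -1.05634621e-01]), 'qvel': array([ 0.00182242, -0.0029627 , -0.00274153,  0.00131933, -0.00134479,
       -0.0011259 ]), 'joint_efforts': array([ 3.68206878e-03, -6.19447231e+01, -2.62025982e+01, -5.74916157e-05,
        2.94639198e-03,  5.13750877e-06]), 'tool_pos': array([ 149.63840894, -606.6111897 ,  230.79875134]), 'ee_rot': array([-3.14060764e+00, -1.27507772e-04,  2.41792893e-01]), 'force': array([-0.34307229,  0.25684015,  0.15410339]), 'moment': array([-0.0330412 ,  0.04268919,  0.01370573]), 'gripper_force': 0.0, 'opening': 1.0038647765352313}
```

View pics/top0.png

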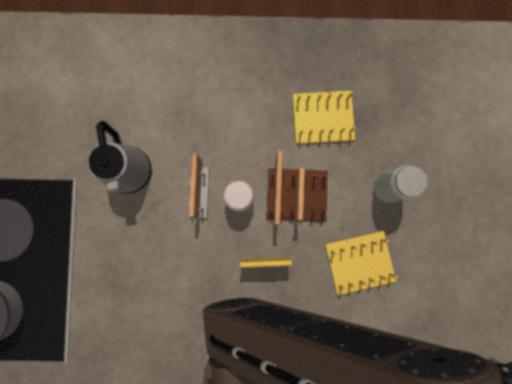

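View pics/side0.png

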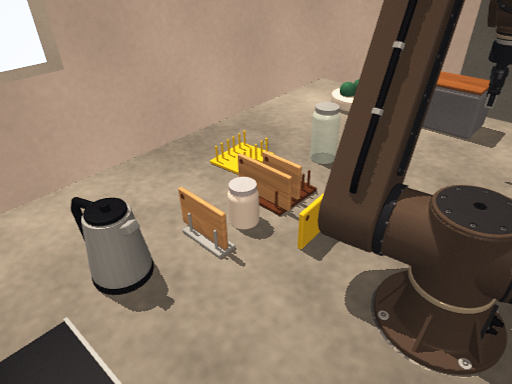

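The kettle is on the rack's +y side (top image, pixel 120,165), so the order is c = long, b = middle and a = short. Candidates:
- **Racks:** brown at (297,195) is the right one. Yellow ones at (324,118) and (361,263) are look-alikes.
- **Boards:** orange-brown at (278,188), (301,194) and (195,187). The yellow one at (266,264) is a look-alike.

Next I'll measure the board tops and the rack, with one close crop to check the choice.

```bash
cat > h.py <<'E'
from rig import *
import cv2,numpy as np
def ray(name,uv,z,T=None):
    c=calibration(name);T=c["T"] if T is None else T
    d=T[:3,:3]@np.array([(uv[0]-c["cx"])/c["fx"],(uv[1]-c["cy"])/c["fy"],1]);o=T[:3,3]
    return (o+d*(z-o[2])/d[2])[:2]
def boards(im,lo=(8,90,130),hi=(16,220,255)):
    hsv=cv2.cvtColor(im,cv2.COLOR_BGR2HSV);m=cv2.inRange(hsv,lo,hi)
    return m
E
python3 - <<'E'
from h import *
im=cv2.imread("pics/top0.png");hsv=cv2.cvtColor(im,cv2.COLOR_BGR2HSV)
for p in((278,188),(301,194),(195,187),(290,200),(322,185),(205,195),(266,264)):print(p,hsv[p[1],p[0]])
m=boards(im);n,l,s,c=cv2.connectedComponentsWithStats(m)
for i in range(1,n):
    if s[i,4]>60:
        ct=cv2.findContours((l==i).astype(np.uint8),0,1)[0][0]
        b=cv2.boxPoints(cv2.minAreaRect(ct))
        w=np.array([ray("top",q,122) for q in b]);e=np.diff(np.vstack([w,w[:1]]),axis=0)
        print(s[i],c[i].round(1),w.mean(0).round(1),np.linalg.norm(e,axis=1).round(1),np.degrees(np.arctan2(e[:,1],e[:,0])).round(1))
m2=cv2.inRange(hsv,(0,80,20),(14,255,110));m2[:150]=0;m2[235:]=0
ct=max(cv2.findContours(m2,0,1)[0],key=cv2.contourArea);print("rackbox",cv2.boundingRect(ct),cv2.minAreaRect(ct))
cr=im[140:240,180:340];cv2.imwrite("pics/crop1.png",cv2.resize(cr,None,fx=5,fy=5,interpolation=cv2.INTER_CUBIC))
E
```

```text
(278, 188) [ 14 124 194]
(301, 194) [ 14 124 210]
(195, 187) [ 13 123 135]
(290, 200) [  8 151  96]
(322, 185) [  8 135  66]
(205, 195) [ 15  28 165]
(266, 264) [ 22 158 208]
[275 150   8  75 413] [278.3 186.4] [539.  -76.5] [197.1  14.9 197.1  14.7] [ -1.4 -91.2 178.5  88.7]
[189 153   8  64 330] [192.6 184.1] [540.9 150.4] [167.8  14.3 167.8  14.1] [ -0.6 -91.2 179.3  88.7]
[298 167   7  53 297] [300.8 193. ] [ 523.9 -136.1] [138.3  15.3 138.3  15.1] [ -1.1 -90.7 178.9  89.3]
rackbox (301, 170, 27, 52) ((315.1700439453125, 195.11929321289062), (24.722726821899414, 51.65411376953125), 4.085616588592529)
```

View pics/crop1.png

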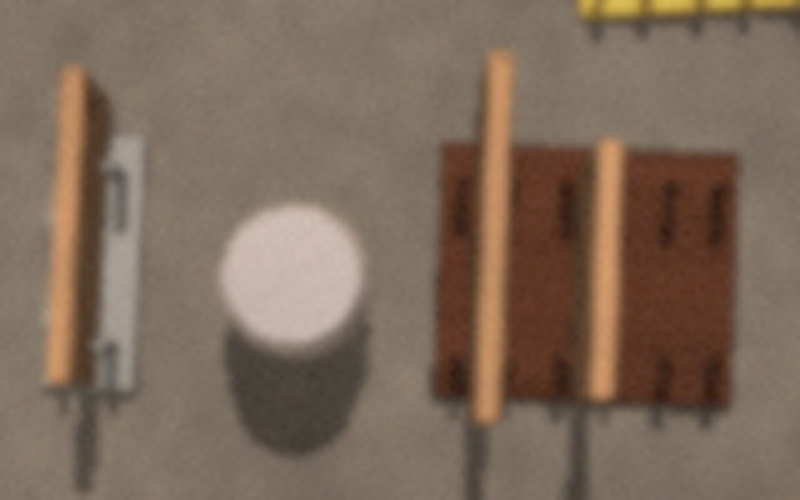

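The crop confirms it: three light-wood boards, with long in c (crop 490,235), short in b (607,270) and middle in the drainer (62,225). Slot_a is empty at crop x≈690. So only two moves are needed, short b→a and middle drainer→b, plus centring checks. Now the rack's pose.

```bash
python3 - <<'E'
from h import *
P=lambda l,z:np.array([ray("top",(q[0]/5+180-.4,q[1]/5+140-.4),z) for q in l])
r=P([(445,143),(738,155),(730,408),(433,398)],12)
print(r.round(1),r.mean(0).round(1))
e=[r[0]-r[3],r[1]-r[2],r[0]-r[1],r[3]-r[2]];print([(np.linalg.norm(v).round(1),np.degrees(np.arctan2(v[1],v[0])).round(2)) for v in e])
print("low jar top",P([(291,275)],120))
print("drainer +x corner, -x right corner",P([(145,137),(135,390)],12))
# long in c: left/right mid edges at x of ends
print("tops a dowels",P([(672,190),(718,185)],70),P([(662,360),(712,360)],70))
E
```

```text
[[ 601.5  -52.9]
 [ 597.9 -224.5]
 [ 450.1 -221.1]
 [ 452.5  -48.6]] [ 525.5 -136.8]
[(np.float64(149.0), np.float64(-1.65)), (np.float64(147.8), np.float64(-1.32)), (np.float64(171.6), np.float64(88.8)), (np.float64(172.5), np.float64(89.2))]
low jar top [[516.17344354  30.41216408]]
drainer +x corner, -x right corner [[601.48775711 122.58070821]
 [453.77527546 124.27749081]]
tops a dowels [[ 570.62545366 -178.08540544]
 [ 573.9359566  -203.66590456]] [[ 476.04292598 -173.54965025]
 [ 476.58978134 -201.22699953]]
```

The long board sits about 13 mm off along c, so I'll centre it too. First turn the tool to the rack's yaw (≈ -0.021 rad) and half-close the fingers.

>>> carry_out(motion=[[[0,0,5,0,0,0,50],[0,0,5,0,0,0,50],[0,0,5.1,0,0,0,50],[0,0,0,0,0,0,50]]], force=40)

```text
clock: 0.43
tool_pos: [149.7, -606.7, 231.0]
ee_rot: [-3.141, 0.0, -0.026]
force: [0.3, 0.4, -0.2]
opening: 0.501
gripper_force: 0.0
```

```bash
cat >> h.py <<'E'
from scipy.spatial.transform import Rotation as Ro
def delta(t,yaw=-0.021):
    s=state();R=Ro.from_euler("xyz",s["ee_rot"]).as_matrix()
    G=Ro.from_euler("xyz",[np.pi,0,yaw]).as_matrix()
    print("t",round(s["clock"],2),"pos",s["tool_pos"].round(1),"rot",s["ee_rot"].round(4),"j",s["joint_pos"].round(2),"op",round(s["opening"],2),"gf",round(s["gripper_force"],1),"F",s["force"].round(1))
    print(" turn deg",np.degrees(Ro.from_matrix(R.T@G).as_rotvec()).round(2),"shift mm",(R.T@(np.array(t)-s["tool_pos"])).round(1))
E
python3 -c "
from h import *
delta([524,-136,200])"
```

```text
t 0.43 pos [ 149.7 -606.7  231. ] rot [-3.141e+00  1.000e-04 -2.570e-02] j [-1.43  0.49  1.56 -0.    1.09  0.16] op 0.5 gf 0.0 F [ 0.3  0.4 -0.2]
 turn deg [-0.03  0.01 -0.27] shift mm [ 362.1 -480.1   31.2]
```

>>> carry_out(motion=[[[0,0,0,0.018,-0.024,0,50],[0,0,0,0.018,-0.024,0,50],[0,0,0,0.018,-0.024,0,50],[0,0,0,0.018,-0.024,0,50],[0,0,0,0.018,-0.024,0,50],[0,0,0,0.018,-0.024,0,50],[0,0,0,0.018,-0.024,0,50],[0,0,0,0.018,-0.024,0,50]]])

```text
clock: 1.1
tool_pos: [298.4, -416.7, 231.2]
ee_rot: [-3.141, 0.0, -0.019]
force: [-0.5, -0.8, -0.7]
opening: 0.501
gripper_force: 0.0
```

>>> carry_out(motion=[[[0,0,0,0.018,-0.024,0,50],[0,0,0,0.018,-0.024,0,50],[0,0,0,0.018,-0.024,0,50],[0,0,0,0.018,-0.024,0,50],[0,0,0,0.018,-0.024,0,50],[0,0,0,0.018,-0.024,0,50],[0,0,0,0.018,-0.024,0,50],[0,0,0,0.018,-0.024,0,50]]])

```text
clock: 1.77
tool_pos: [446.6, -227.8, 231.3]
ee_rot: [3.142, 0.0, -0.018]
force: [0.2, -0.2, 0.3]
opening: 0.503
gripper_force: 0.0
```

>>> carry_out(motion=[[[0,0,0,0.018,-0.024,0,50],[0,0,0,0.018,-0.024,0,50],[0,0,0,0.018,-0.024,0,50],[0,0,0,0.019,-0.024,0,50],[0,0,0,0,0,0,50],[0,0,0,0,0,0,50]]])

```text
clock: 2.27
tool_pos: [521.5, -133.7, 231.0]
ee_rot: [-3.142, 0.001, -0.017]
force: [0.6, -0.1, -0.0]
opening: 0.498
gripper_force: 0.0
```

```bash
cat >> h.py <<'E'
def wristT():
    s=state();T=np.eye(4);T[:3,:3]=Ro.from_euler("xyz",s["ee_rot"]).as_matrix();T[:3,3]=s["tool_pos"]
    im=capture("wrist");return im,T@calibration("wrist")["hand_eye"]
E
python3 - <<'E'
from h import *
delta([524,-136,200])
im,T=wristT();np.save("T1.npy",T);cv2.imwrite("pics/w1.png",im)
E
```

```text
t 2.27 pos [ 521.5 -133.7  231. ] rot [-3.1416e+00  5.0000e-04 -1.6600e-02] j [-0.37  0.37  1.77 -0.    1.    1.21] op 0.5 gf 0.0 F [ 0.6 -0.1 -0. ]
 turn deg [-0.    0.03  0.25] shift mm [ 2.6  2.3 31. ]
```

View pics/w1.png

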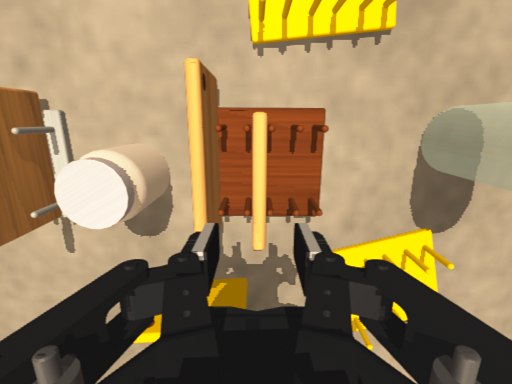

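The wrist view shows the short board's top at columns 252–267, rows 113–250, the long board at column ~196, and the empty slot_a dowels at (277–325, 128) and (280–320, 212). I'll measure these precisely.

```bash
python3 - <<'E'
from h import *
im=cv2.imread("pics/w1.png");T=np.load("T1.npy");W=lambda u,v,z:ray("wrist",(u,v),z,T).round(1)
hsv=cv2.cvtColor(im,cv2.COLOR_BGR2HSV);print(hsv[180,260],hsv[170,300],hsv[150,196],hsv[150,210])
m=cv2.inRange(hsv,(12,90,215),(24,170,255));n,l,s,c=cv2.connectedComponentsWithStats(m)
for i in range(1,n):
    if s[i,4]>700:
        print(s[i])
        for v in range(s[i,1]+5,s[i,1]+s[i,3]-4,30):
            x=np.flatnonzero(l[v]==i);print(v,x[0],x[-1],W((x[0]+x[-1])/2,v,122))
        print("ends",W(c[i][0],s[i,1]-.5,122),W(c[i][0],s[i,1]+s[i,3]-.5,122))
r=cv2.inRange(hsv,(0,120,40),(11,255,200));r[:,:270]=0
ct=max(cv2.findContours(r,0,1)[0],key=cv2.contourArea);print(cv2.boundingRect(ct))
for v in(140,160,180,200):
    x=np.flatnonzero(r[v,:345]);print("right edge",v,x[-1],W(x[-1]+.5,v,12))
for u in(290,310):
    x=np.flatnonzero(r[95:225,u])+95;print("rows",u,x[0],x[-1],W(u,x[0]-.5,12),W(u,x[-1]+.5,0),W(u,x[-1]+.5,12))
crop=im[95:230,180:340];cv2.imwrite("pics/w1c.png",cv2.resize(crop,None,fx=4,fy=4,interpolation=cv2.INTER_CUBIC))
E
```

```text
[ 25 138 254] [ 11 208 147] [ 23 145 254] [ 15 173 109]
[ 184   57   22  175 2244]
62 184 197 [637.3 -78.4]
92 186 199 [612.7 -78.2]
122 188 200 [586.8 -77.5]
152 189 201 [559.4 -76.3]
182 191 203 [530.4 -76. ]
212 193 204 [499.5 -75.2]
ends [641.6 -82.4] [478.5 -69.8]
[ 252  112   14  138 1415]
117 254 265 [ 590.2 -137.7]
147 253 265 [ 563.1 -136.8]
177 253 264 [ 534.3 -135.9]
207 253 264 [ 503.8 -135.5]
237 253 264 [ 471.3 -135. ]
ends [ 595.  -136.8] [ 457.2 -134.8]
(270, 108, 58, 108)
right edge 140 322 [ 560.3 -223.1]
right edge 160 321 [ 533.4 -223. ]
right edge 180 319 [ 505.5 -221.5]
right edge 200 318 [ 476.4 -221.4]
rows 290 108 215 [ 602.7 -178.9] [ 449.2 -182.8] [ 453.7 -181.2]
rows 310 108 215 [ 602.3 -204.9] [ 448.7 -212.7] [ 453.2 -210.1]
```

View pics/w1c.png

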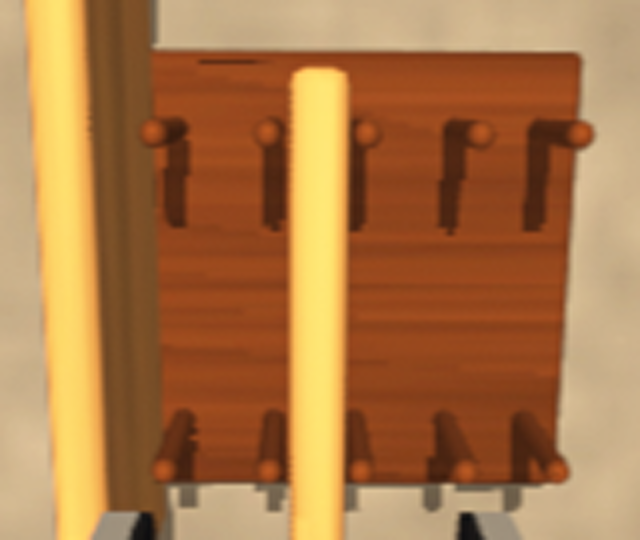

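The crop shows the dowel tops (upper row crop x 267/368 for slot b, 480/582 for slot a, lower row 270/360, 466/557). I'll compute the slot centres from them.

```bash
python3 - <<'E'
from h import *
T=np.load("T1.npy");W=lambda u,v:ray("wrist",(u/4+180-.4,v/4+95-.4),70,T)
for n,a in dict(c1=[(153,131)],b1=[(267,131),(368,131)],a1=[(480,133),(582,133)],c2=[(163,468)],b2=[(270,468),(360,468)],a2=[(466,468),(557,468)]).items():
    p=np.array([W(*q) for q in a]);print(n,p.round(1).tolist(),p.mean(0).round(1))
E
```

```text
c1 [[580.5, -91.8]] [580.5 -91.8]
b1 [[580.0, -123.6], [579.5, -151.6]] [ 579.7 -137.6]
a1 [[578.4, -182.8], [577.9, -211.2]] [ 578.2 -197. ]
c2 [[481.5, -89.5]] [481.5 -89.5]
b2 [[481.0, -121.8], [480.5, -149.0]] [ 480.7 -135.4]
a2 [[479.9, -181.0], [479.5, -208.5]] [ 479.7 -194.8]
```

>>> carry_out(motion=[[[0,0,0.3,0.0045,0.0024,0,50],[0,0,0,0,0,0.03,50],[0,0,0,0,0,0.03,50],[0,0,0,0,0,0.03,50],[0,0,0,0,0,0.03,50],[0,0,0,0,0,0.026,50],[0,0,0,0,0,0,50],[0,0,0,0,0,0,0]]], force=40)

```text
clock: 2.98
tool_pos: [525.0, -138.2, 84.9]
ee_rot: [-3.141, 0.002, -0.028]
force: [0.2, 0.2, 0.0]
opening: 0.374
gripper_force: 0.0
```

>>> carry_out(motion=[[[0,0,0,0,0,0,0],[0,0,0,0,0,0,0],[0,0,0,0,0,0,0],[0,0,0,0,0,0,0],[0,0,0,0,0,0,0]]])

```text
clock: 3.4
tool_pos: [526.1, -137.7, 86.9]
ee_rot: [3.14, -0.003, -0.027]
force: [-1.3, -0.3, 7.8]
opening: 0.156
gripper_force: 43.6
```

```bash
python3 -c "
from h import *
delta([527,-196,160],-.022)"
```

```text
t 3.4 pos [ 526.1 -137.7   86.9] rot [ 3.1404e+00 -2.5000e-03 -2.6800e-02] j [-0.38  0.57  1.9  -0.    0.67  1.22] op 0.16 gf 43.6 F [-1.3 -0.3  7.8]
 turn deg [ 0.07 -0.14 -0.27] shift mm [  2.7  58.4 -73.1]
```

>>> carry_out(motion=[[[0,0,0,0,0,-0.01,0],[0,0,0,0,0,-0.02,0],[0,0,0,0,0,-0.02,0],[0,0,0,0,0,-0.02,0],[0,0,0,0,0.02,-0.005,0],[0,0,-0.2,0.001,0.02,0,0],[0,0,0,0,0.019,0,0],[0,0,0,0,0,0,0]]], force=60)

```text
clock: 4.07
tool_pos: [525.1, -198.8, 161.6]
ee_rot: [3.14, -0.002, -0.025]
force: [-0.3, 0.2, -1.8]
opening: 0.156
gripper_force: 58.8
```

>>> carry_out(motion=[[[0,0,0,0,0,0,0],[0,0,0,0,0,0,0]]])

```text
clock: 4.23
tool_pos: [524.8, -195.9, 160.8]
ee_rot: [-3.142, -0.0, -0.024]
force: [0.2, 0.1, -1.7]
opening: 0.156
gripper_force: 58.8
```

```bash
python3 - <<'E'
from h import *
delta([527,-196,160],-.022);im,T=wristT();np.save("T2.npy",T)
cv2.imwrite("pics/w2.png",im)
m=cv2.inRange(cv2.cvtColor(im,cv2.COLOR_BGR2HSV),(12,90,215),(27,170,255));n,l,s,c=cv2.connectedComponentsWithStats(m)
z=state()["tool_pos"][2]+35
for i in range(1,n):
    if s[i,4]>500:
        print(s[i])
        for v in range(s[i,1]+5,s[i,1]+s[i,3]-4,25):
            x=np.flatnonzero(l[v]==i);print(v,x[0],x[-1],ray("wrist",((x[0]+x[-1])/2,v),z,T).round(1))
E
```

```text
t 4.23 pos [ 524.8 -195.9  160.8] rot [-3.1416e+00 -1.0000e-04 -2.3700e-02] j [-0.48  0.48  1.8   0.    0.86  1.12] op 0.16 gf 58.8 F [ 0.2  0.1 -1.7]
 turn deg [-0.   -0.01 -0.1 ] shift mm [2.2 0.  0.8]
[  54   41   59  251 4721]
46 54 74 [ 618.8 -127. ]
71 58 78 [ 610.3 -126.8]
96 62 82 [ 601.4 -126.5]
121 67 86 [ 592.1 -126.4]
146 71 90 [ 582.3 -126. ]
171 76 94 [ 572.1 -125.9]
196 81 99 [ 561.3 -126. ]
221 85 102 [ 550.  -125.4]
246 90 106 [ 538.1 -125.3]
271 94 109 [ 525.6 -124.6]
[ 240  112   32  198 5340]
117 241 270 [ 591.9 -197. ]
142 240 271 [ 582.2 -196.7]
167 241 270 [ 572.  -196.5]
192 241 270 [ 561.4 -196.2]
217 242 270 [ 550.1 -196.2]
242 242 269 [ 538.3 -195.6]
267 243 269 [ 525.9 -195.6]
292 254 262 [ 512.7 -196.2]
```

View pics/w2.png

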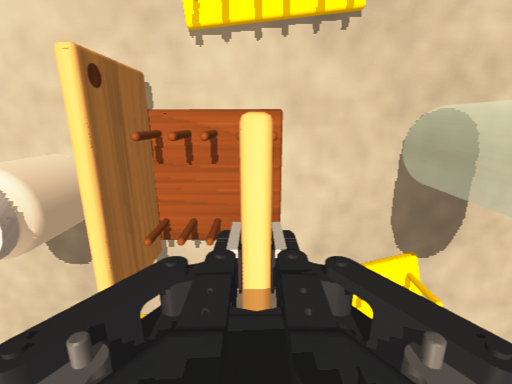

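The board is held straight over slot_a (column 256) with the centre about 2 mm short. Lowering.

>>> carry_out(motion=[[[0,0,0,0.002,0,0,0],[0,0,0,0,0,0.012,0],[0,0,0,0,0,0.012,0],[0,0,0,0,0,0.012,0],[0,0,0,0,0,0.012,0],[0,0,0,0,0,0,0]]])

```text
clock: 4.78
tool_pos: [526.4, -195.4, 110.5]
ee_rot: [-3.14, 0.003, -0.023]
force: [-1.1, 0.4, -1.5]
opening: 0.158
gripper_force: 58.7
```

>>> carry_out(motion=[[[0,0,0,0,0,0.008,0],[0,0,0,0,0,0.008,0],[0,0,0,0,0,0.006,0],[0,0,0,0,0,0.004,0],[0,0,0,0,0,0,0],[0,0,0,0,0,0,0]]])

```text
clock: 5.28
tool_pos: [527.0, -196.3, 86.7]
ee_rot: [3.141, -0.0, -0.023]
force: [-3.1, 0.3, 5.1]
opening: 0.156
gripper_force: 60.3
```

Short board is on the floor of slot_a. Release, rise, and go to the long board to centre it.

>>> carry_out(motion=[[[0,0,0,0,0,0,45],[0,0,0,0,0,0,45],[0,0,0,0,0,0,45],[0,0,0,0,0,-0.02,45],[0,0,0,0,0,-0.03,45],[0,0,0,0,0,-0.03,45],[0,0,0,0.003,-0.03,0,45],[0,0,0,0.003,-0.03,0,45]]])

```text
clock: 5.95
tool_pos: [535.0, -137.0, 168.0]
ee_rot: [3.14, -0.003, -0.026]
force: [0.5, -0.1, -0.2]
opening: 0.449
gripper_force: 0.0
```

>>> carry_out(motion=[[[0,0,0,0.003,-0.03,0,45],[0,0,0,0.002,-0.03,0,45],[0,0,0,0,0,0,45],[0,0,0,0,0,0,45]]])

```text
clock: 6.28
tool_pos: [540.9, -75.4, 166.3]
ee_rot: [3.141, -0.0, -0.021]
force: [0.8, -0.2, 0.8]
opening: 0.451
gripper_force: 0.0
```

```bash
python3 - <<'E'
from h import *
delta([541,-76.5,86],-.022);im,T=wristT()
m=cv2.inRange(cv2.cvtColor(im,cv2.COLOR_BGR2HSV),(12,90,215),(27,170,255));n,l,s,c=cv2.connectedComponentsWithStats(m)
for i in range(1,n):
    if s[i,4]>500:
        print(s[i])
        for v in range(s[i,1]+5,s[i,1]+s[i,3]-4,40):
            x=np.flatnonzero(l[v]==i);print(v,x[0],x[-1],ray("wrist",((x[0]+x[-1])/2,v),122,T).round(1))
E
```

```text
t 6.28 pos [540.9 -75.4 166.3] rot [ 3.1414e+00 -1.0000e-04 -2.1000e-02] j [-0.26  0.46  1.83 -0.    0.86  1.33] op 0.45 gf 0.0 F [ 0.8 -0.2  0.8]
 turn deg [ 0.01 -0.01  0.06] shift mm [ 0.1  1.  80.3]
[ 249   66   19  209 3325]
71 249 267 [637.8 -78.5]
111 249 266 [612.8 -77.6]
151 250 266 [585.9 -77.5]
191 251 265 [556.9 -76.9]
231 251 265 [525.4 -76.3]
[ 401  133   39  146 2405]
138 421 439 [ 592.3 -196.9]
178 415 432 [ 564.  -196.4]
218 409 425 [ 533.3 -195.8]
258 402 417 [ 500.1 -194.4]
```

>>> carry_out(motion=[[[0,0,0,0,0.0012,0.03,45],[0,0,0,0,0,0.03,45],[0,0,0,0,0,0.02,45],[0,0,0,0,0,0,45],[0,0,0,0,0,0,0],[0,0,0,0,0,0,0],[0,0,0,0,0,0,0],[0,0,0,0,0,0,0]]])

```text
clock: 7.0
tool_pos: [541.1, -78.1, 87.4]
ee_rot: [3.141, -0.002, -0.024]
force: [0.4, -0.8, -1.8]
opening: 0.158
gripper_force: 59.9
```

>>> carry_out(motion=[[[0,0,0,0,0,0,0],[0,0,0,0,0,-0.004,0],[0,0,0,-0.004,0,0,0],[0,0,0,-0.005,0,0,0],[0,0,0,-0.005,0,0,0],[0,0,0,0,0,0,0],[0,0,0,0,0,0.003,0],[0,0,0,0,0,0.0015,0]]])

```text
clock: 7.67
tool_pos: [526.7, -77.3, 87.1]
ee_rot: [-3.141, -0.0, -0.024]
force: [-14.2, 4.6, 47.5]
opening: 0.156
gripper_force: 67.7
```

>>> carry_out(motion=[[[0,0,0,0,0,0,0],[0,0,0,0,0,0,0]]])

```text
clock: 7.83
tool_pos: [526.7, -77.2, 87.2]
ee_rot: [-3.142, -0.001, -0.023]
force: [-8.0, 3.9, 21.8]
opening: 0.156
gripper_force: 63.9
```

>>> carry_out(motion=[[[0,0,0,0,0,0,45],[0,0,0,0,0,0,45],[0,0,0,0,0,0,45],[0,0,0,0,0,-0.02,45],[0,0,0,0,0,-0.04,50],[0,0,0,0,0,-0.04,50],[0,0,0,0,-0.03,-0.01,50],[0,0,0,0.003,-0.036,0,50]]])

```text
clock: 8.5
tool_pos: [532.5, -12.5, 199.0]
ee_rot: [3.141, -0.006, -0.027]
force: [1.5, -0.6, -0.3]
opening: 0.498
gripper_force: 0.0
```

>>> carry_out(motion=[[[0,0,0,0.003,-0.04,0,50],[0,0,0,0.003,-0.04,0,50],[0,0,0,0,-0.04,0,50],[0,0,0,0,-0.04,0,50],[0,0,0,0,0,0,50],[0,0,0,0,0,0,50]]])

```text
clock: 9.0
tool_pos: [540.8, 150.0, 195.3]
ee_rot: [3.141, 0.0, -0.02]
force: [-0.4, -1.0, 0.3]
opening: 0.5
gripper_force: 0.0
```

```bash
python3 - <<'E'
from h import *
delta([541,150.4,86],-.022);im,T=wristT();cv2.imwrite("pics/w3.png",im)
m=cv2.inRange(cv2.cvtColor(im,cv2.COLOR_BGR2HSV),(12,90,215),(27,170,255));n,l,s,c=cv2.connectedComponentsWithStats(m)
for i in range(1,n):
    if s[i,4]>500:
        print(s[i])
        for v in range(s[i,1]+5,s[i,1]+s[i,3]-4,30):
            x=np.flatnonzero(l[v]==i);print(v,x[0],x[-1],ray("wrist",((x[0]+x[-1])/2,v),122,T).round(1))
E
```

```text
t 9.0 pos [540.8 150.  195.3] rot [ 3.1414e+00  5.0000e-04 -1.9900e-02] j [ 0.15  0.44  1.76 -0.    0.94  1.74] op 0.5 gf 0.0 F [-0.4 -1.   0.3]
 turn deg [0.01 0.03 0.12] shift mm [  0.3  -0.4 109.3]
[ 246   92   18  181 2891]
97 246 262 [624.  150.2]
127 247 263 [601.6 149.9]
157 247 263 [577.8 150.4]
187 247 262 [552.6 151.4]
217 248 262 [525.9 151.6]
247 247 262 [497.4 152.6]
[ 487  216   25   93 1047]
221 510 511 [517.6 -70.4]
251 501 511 [488.8 -72.9]
281 493 507 [458.1 -74.1]
```

View pics/w3.png

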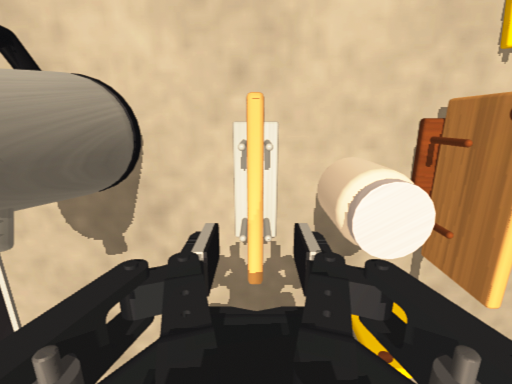

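The middle board is at column 255 in the drainer, clear of the kettle and the low jar on both sides. Grip it.

>>> carry_out(motion=[[[0,0,0.1,0.001,-0.001,0.02,50],[0,0,0,0,0,0.03,50],[0,0,0,0,0,0.03,50],[0,0,0,0,0,0.029,50],[0,0,0,0,0,0,50],[0,0,0,0,0,0,0],[0,0,0,0,0,0,0],[0,0,0,0,0,0,0]]])

```text
clock: 9.72
tool_pos: [542.9, 148.8, 88.5]
ee_rot: [-3.141, -0.002, -0.026]
force: [-0.4, -0.1, -2.8]
opening: 0.151
gripper_force: 61.9
```

>>> carry_out(motion=[[[0,0,0,0,0,0,0],[0,0,0,0,0,0,0],[0,0,0,0,0,-0.02,0],[0,0,0,0,0,-0.03,0],[0,0,0,0,0,-0.03,0],[0,0,0,0,0,-0.03,0],[0,0,0,0,0,-0.025,0],[0,0,0,0,0,0,0]]])

```text
clock: 10.38
tool_pos: [543.5, 149.6, 227.3]
ee_rot: [-3.14, -0.008, -0.025]
force: [0.4, -0.1, -1.7]
opening: 0.155
gripper_force: 62.1
```

```bash
python3 -c "
from h import *
delta([527,-136.3,222],-.022)"
```

```text
t 10.38 pos [543.5 149.6 227.3] rot [-3.1402 -0.0083 -0.0249] j [ 0.15  0.41  1.72 -0.    1.01  1.75] op 0.16 gf 62.1 F [ 0.4 -0.1 -1.7]
 turn deg [-0.08 -0.47 -0.17] shift mm [ -9.5 286.2   4.8]
```

>>> carry_out(motion=[[[0,0,0,-0.001,0.015,0,0],[0,0,0,-0.001,0.03,0,0],[0,0,0,-0.001,0.03,0,0],[0,0,0,-0.001,0.03,0,0],[0,0,0,-0.001,0.03,0,0],[0,0,0,-0.001,0.03,0,0],[0,0,0,-0.001,0.03,0,0],[0,0,0,-0.001,0.03,0,0]]])

```text
clock: 11.05
tool_pos: [527.8, -76.8, 221.6]
ee_rot: [3.142, 0.0, -0.025]
force: [0.8, -0.5, -2.2]
opening: 0.151
gripper_force: 61.9
```

>>> carry_out(motion=[[[0,0,0,-0.001,0.03,0,0],[0,0,0,-0.001,0.02,0,0],[0,0,0,0,0.01,0,0],[0,0,0,0,0,0,0],[0,0,0,0,0,0,0],[0,0,0,0,0,0,0]]])

```text
clock: 11.55
tool_pos: [524.8, -134.4, 221.7]
ee_rot: [-3.141, 0.0, -0.025]
force: [-0.6, 0.1, -2.5]
opening: 0.157
gripper_force: 61.9
```

```bash
python3 - <<'E'
from h import *
delta([527,-136.3,222],-.022);im,T=wristT();cv2.imwrite("pics/w4.png",im)
m=cv2.inRange(cv2.cvtColor(im,cv2.COLOR_BGR2HSV),(12,90,215),(27,170,255));n,l,s,c=cv2.connectedComponentsWithStats(m)
z=state()["tool_pos"][2]+35
for i in range(1,n):
    if s[i,4]>500:
        print(s[i]);zz=z if abs(c[i][0]-256)<30 else 122
        for v in range(s[i,1]+5,s[i,1]+s[i,3]-4,45):
            x=np.flatnonzero(l[v]==i);print(v,x[0],x[-1],ray("wrist",((x[0]+x[-1])/2,v),zz,T).round(1))
E
```

```text
t 11.55 pos [ 524.8 -134.4  221.7] rot [-3.1414e+00  3.0000e-04 -2.4500e-02] j [-0.37  0.38  1.78  0.    0.98  1.22] op 0.16 gf 61.9 F [-0.6  0.1 -2.5]
 turn deg [-0.01  0.02 -0.14] shift mm [ 2.2  1.8 -0.3]
[ 241   70   30  221 6049]
75 241 268 [ 607.2 -135.6]
120 241 270 [ 590.8 -135.5]
165 242 269 [ 572.9 -135.1]
210 243 269 [ 553.4 -134.8]
255 243 268 [ 532.1 -134. ]
[ 182   79   23  185 2396]
84 182 196 [622.1 -79.3]
129 185 198 [584.7 -78.1]
174 188 200 [544.  -76.9]
219 191 203 [499.4 -76. ]
[ 311  113   22  143 1898]
118 319 332 [ 591.1 -196.9]
163 317 329 [ 551.2 -196.3]
208 314 326 [ 507.7 -195.2]
```

View pics/w4.png

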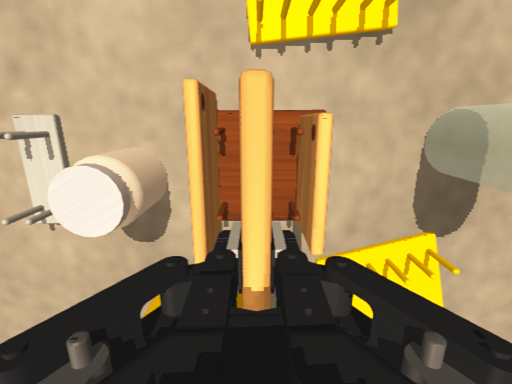

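Long and short boards are both upright and centred (columns 193 and 322), with the middle one above b. Adjust and lower.

>>> carry_out(motion=[[[0,0,-0.1,0.003,0.002,0,0],[0,0,0,0,0,0.03,0],[0,0,0,0,0,0.03,0],[0,0,0,0,0,0,0],[0,0,0,0,0,0,0]]])

```text
clock: 12.02
tool_pos: [527.7, -136.9, 161.3]
ee_rot: [-3.141, 0.002, -0.023]
force: [0.5, -0.9, -1.1]
opening: 0.153
gripper_force: 61.6
```

```bash
python3 -c "
from h import *
delta([527,-136.3,88],-.022)"
```

```text
t 12.02 pos [ 527.7 -136.9  161.3] rot [-3.1407e+00  2.4000e-03 -2.2700e-02] j [-0.38  0.46  1.83 -0.    0.85  1.22] op 0.15 gf 61.6 F [ 0.5 -0.9 -1.1]
 turn deg [-0.05  0.14 -0.04] shift mm [-0.6 -0.5 73.3]
```

>>> carry_out(motion=[[[0,0,0,0,0,0.012,0],[0,0,0,0,0,0.012,0],[0,0,0,0,0,0.012,0],[0,0,0,0,0,0.012,0],[0,0,0,0,0,0.012,0],[0,0,0,0,0,0.008,0],[0,0,0,0,0,0,0],[0,0,0,0,0,0,0]]])

```text
clock: 12.68
tool_pos: [528.4, -137.6, 94.7]
ee_rot: [3.141, -0.001, -0.023]
force: [-0.1, -0.2, -1.4]
opening: 0.155
gripper_force: 61.9
```

>>> carry_out(motion=[[[0,0,0,0,0,0.002,0],[0,0,0,0,0,0.002,0],[0,0,0,0,0,0.001,0],[0,0,0,0,0,0,0],[0,0,0,0,0,0,0]]])

```text
clock: 13.1
tool_pos: [527.9, -137.6, 88.9]
ee_rot: [3.141, -0.0, -0.023]
force: [-0.4, -0.8, -1.6]
opening: 0.153
gripper_force: 61.9
```

Not touching yet; go down in millimetres.

>>> carry_out(motion=[[[0,0,0,0,0,0.001,0],[0,0,0,0,0,0.001,0],[0,0,0,0,0,0,0],[0,0,0,0,0,0,0]]])

```text
clock: 13.43
tool_pos: [527.9, -137.6, 88.3]
ee_rot: [3.141, -0.001, -0.023]
force: [-6.0, 1.4, 18.2]
opening: 0.154
gripper_force: 64.8
```

>>> carry_out(motion=[[[0,0,0,0,0,0.001,0],[0,0,0,0,0,0,0],[0,0,0,0,0,0,0]]])

```text
clock: 13.68
tool_pos: [527.9, -137.6, 88.3]
ee_rot: [3.141, -0.002, -0.023]
force: [-9.9, 2.0, 30.7]
opening: 0.153
gripper_force: 66.6
```

Seated. Release and rise, then check.

>>> carry_out(motion=[[[0,0,0,0,0,-0.001,0],[0,0,0,0,0,0,38],[0,0,0,0,0,0,38],[0,0,0,0,0,0,38],[0,0,0,0,0,-0.02,38],[0,0,0,0,0,-0.03,38],[0,0,0,0,0,-0.04,38],[0,0,0,0,0,-0.04,38]]])

```text
clock: 14.35
tool_pos: [527.4, -137.4, 217.6]
ee_rot: [-3.141, 0.002, -0.024]
force: [0.2, -0.4, -0.2]
opening: 0.382
gripper_force: 0.0
```

>>> carry_out(motion=[[[0,0,0,0,0,-0.03,38],[0,0,0,-0.02,0,-0.02,38],[0,0,0,-0.02,0,0,38],[0,0,0,0,0,0,38],[0,0,0,0,0,0,38]]])

```text
clock: 14.77
tool_pos: [487.6, -136.6, 267.0]
ee_rot: [3.141, -0.001, -0.024]
force: [-0.5, 0.3, -0.4]
opening: 0.383
gripper_force: 0.0
```

```bash
python3 - <<'E'
from h import *
delta([527,-136.3,222],-.022);im,T=wristT();side=capture("side")
cv2.imwrite("pics/end.png",np.hstack([cv2.resize(im,(400,300)),side[100:300,150:350][:, :]. repeat(1,0) if 0 else cv2.resize(side[110:290,150:390],(400,300))]))
m=cv2.inRange(cv2.cvtColor(im,cv2.COLOR_BGR2HSV),(12,90,215),(27,170,255));n,l,s,c=cv2.connectedComponentsWithStats(m)
for i in range(1,n):
    if s[i,4]>500:
        print(s[i])
        for v in [s[i,1]+1,*range(s[i,1]+5,s[i,1]+s[i,3]-1,45),s[i,1]+s[i,3]-2]:
            x=np.flatnonzero(l[v]==i);print(v,x[0],x[-1],ray("wrist",((x[0]+x[-1])/2,v),122,T).round(1))
E
```

```text
t 14.77 pos [ 487.6 -136.6  267. ] rot [ 3.1414e+00 -5.0000e-04 -2.4000e-02] j [-0.4   0.28  1.8  -0.    1.06  1.19] op 0.38 gf 0.0 F [-0.5  0.3 -0.4]
 turn deg [ 0.01 -0.03 -0.11] shift mm [39.4 -1.3 45. ]
[ 189   45   20  188 2164]
46 189 201 [625.4 -79.9]
50 189 201 [621.8 -79.6]
95 192 203 [580.1 -78.7]
140 194 205 [534.8 -77.1]
185 196 206 [485.5 -74.9]
230 199 208 [431.5 -73.6]
231 200 204 [430.3 -71.7]
[ 250   59   13  160 1809]
60 250 262 [ 611.4 -139.3]
64 250 262 [ 607.7 -139.2]
109 251 261 [ 564.9 -138.2]
154 251 261 [ 518.4 -137. ]
199 250 262 [ 467.7 -135.8]
217 251 261 [ 446.1 -135.2]
[ 302   75   19  132 1569]
76 309 318 [ 595.2 -196.8]
80 308 320 [ 591.5 -197.4]
125 306 317 [ 547.4 -196.2]
170 304 315 [ 499.4 -195.4]
205 302 312 [ 459.1 -193.6]
```

View pics/end.png

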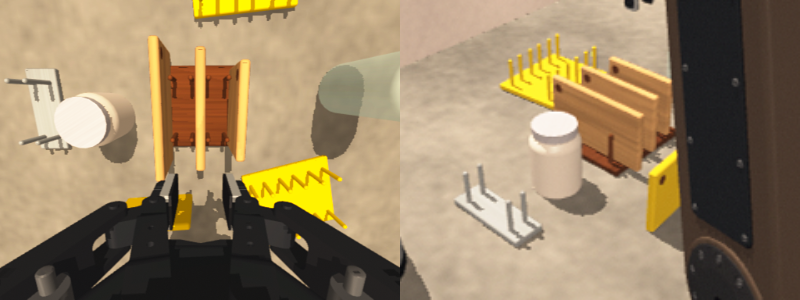

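The picture shows all three boards upright in c, b and a (columns 160, 200 and 243, left half) and the drainer empty. Board centres are at x ≈ 527–528. Handing in.

```bash
python3 -c "
from rig import *
print(sign_off())"
```

```text
the job is handed in; nothing more can be done
None
```

I handed the job in at about 15 s: the boards stand upright and centred in the wooden rack (long in slot_c on the kettle's side, middle in slot_b, short in slot_a), the drainer is empty, and the arm never touched the kettle or the jars; no verdict came back.

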